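# Change over the portion-jar boxes

### The arm

A 7-joint arm with a two-finger parallel gripper is mounted at the origin on a cart in front of the work surface, level with it; the furniture and walls round the work are solid. World frame = base frame: x ahead of the robot, y to its left, z up, the work surface at z = 0. Lengths are in m, angles in rad, forces in N, time in s.
With the tool pointing down it reaches from about 0.4 to 0.875 m from the base axis. Payload 6.5 kg.
Tool frame: the origin (TCP) lies on the front face of the gripper's body, between the roots of the fingers; the fingertips stand 64 mm ahead of it and the grasp point (between the pads) lies 45 mm ahead of it; z points along the fingers, y is the line along which they close (so a half turn about z gives the same grasp; the last joint's range is limited). The gripper opens to 88 mm and grips with 3 to 60 N. Pads are 18 mm wide; open, the fingers measure 123 mm over their backs; the gripper's body (75 mm by 187 mm) begins 45 mm behind the grasp point.
Start: joints at [-1.379, 0.536, -0.004, 1.538, 0.003, 1.067, -0.071], TCP at [0.166, 0.629, 0.303] pointing down, gripper open.
Joint ranges: [-2.7, 2.7], [-0.37, 2.16], [-1.27, 1.26], [0.24, 2.4], [-1.31, 4.45], [0.19, 1.91], [-2.76, 2.76]. Speed limits (rad/s): [2.39, 2.39, 3.14, 3.14, 3.14, 3.14, 3.14].

### API

Orientations are given as [roll, pitch, yaw] about the fixed x, y, z axes, in that order (R = Rz(yaw) Ry(pitch) Rx(roll)).
In Python, from rig import move_to, move_l, movej, set_gripper, pause, inverse_kinematics, get_state, camera, camera_model, Unreachable, job_done gives the robot as it stands. The module is installed in compiled form; this text tells all that it offers. Calls block until the motion is done:
- move_to(position, orientation): joint-space move of the TCP to a pose.
- move_l(position, rot=None, velocity=0.15): straight line of the TCP; rot=None keeps the orientation; velocity is the mean speed in m/s.
- movej(angles): joint-space move.
- set_gripper(opening): finger opening in m; the grip force is fixed at half the most; returns when the fingers have stopped.
- pause(seconds).
- inverse_kinematics(position, orientation): joint angles nearest the present ones, or None.
- get_state(): the state.
- camera(name): name is "side" or "top" or "wrist"; returns the picture (420x560x3 uint8, red, green, blue); there is no depth.
- camera_model(name): a dict with "fovy" (degrees; the focal length in pixels is half the picture's height over the tangent of half this angle, whatever the lens; pixels are square), "cx", "cy" (the principal point, pixels), "distortion" ([k1, k2, p1, p2, k3] as OpenCV has them; the pictures are not rectified), "R" (3x3) and "t" (3): a world point X has camera coordinates R X + t. Camera axes: x right, y down, z forward; pixel columns grow to the right and rows downward; lengths in m; the calibration is good to about 2 mm. A picture is of the moment at which its call begins: read the wrist's pose just before it. camera_model takes no time and is no camera call; for the wrist camera it gives the pose at the moment of the call.
A pose or a line that the arm cannot do raises Unreachable and nothing moves.
- job_done(): hands the job in; it is judged then, once.
The state is a dict: "clock": time; "qpos": joint angles; "qd": joint speeds; "tau": joint torques, N m; "tool_pos": TCP position; "ee_rot": TCP orientation; "ft_force": force on the tool from outside, world axes, zero at the start; "moment": the same for the moment, N m; "width": finger opening in m; "grip_force": force on a finger pad.
Only numpy, scipy, OpenCV 4.12 (cv2) and the standard library are available. Lean on these libraries where they do the work, as an engineer would, in place of code of your own. Each camera call takes 0.05 s, during which the arm holds its last target. There are 200 camera calls.

### The job

Change over the two wooden boxes of portion jars on the counter: push the lid of the short box, which stands open, shut, and flip the lid of the long box up and over with the fingertips until it stays open by itself, leaning back. Only push the lids: do not lift or tip the boxes or shove them out of place, and leave everything else where it stands.

Things in the scene. Friction and masses are not known exactly. Their poses are not given: they have to be found in the camera images.
- long_box: The long plain wooden box, 85 deep (x) x 150 wide (y) x 70 mm high, with a hinged lid of the same outline, small jars inside. Loose, heavy (about 1.8 kg). Origin: centre of its underside; x points from its front (lip side, facing the robot) to its hinge side, z up. The hinge line runs along y at x +42.5, z +70 mm.
- short_box: The short plain wooden box, 85 deep (x) x 90 wide (y) x 60 mm high, with a hinged lid of the same outline, small jars inside. Loose, heavy (about 1.8 kg). Origin: centre of its underside; x points from its front (lip side, facing the robot) to its hinge side, z up. The hinge line runs along y at x +42.5, z +60 mm.
- long_lid (a joint): Lid angle of the long box, rad: 0 shut, grows as the front edge swings up and back; stop at 1.8 (leaning back past upright). Lid of 0.14 kg, lightly damped (0.015 N m s/rad), no spring or friction: falls shut below about 1.35, falls open to the stop above about 1.55, each in under 1 s. Starts shut.
- short_lid (a joint): Lid angle of the short box, rad: 0 shut, grows as the front edge swings up and back; stop at 1.8 (leaning back past upright). Lid of 0.14 kg, lightly damped (0.015 N m s/rad), no spring or friction: falls shut below about 1.35, falls open to the stop above about 1.55, each in under 1 s. Starts open, at its stop.
- long_lip (a point): Middle of the outer edge of the long box's lip; moves with the lid. Lid 8 mm thick; lip 5 mm thick, 75 wide, in the middle of its front edge, bent up 45 degrees: this point is 22 mm before the front wall, 96 above the table when shut, free space below; lid frame (on the hinge, box axes when shut) x -107, z +26. Open at 1.8 rad: 50 behind, 98 above the hinge.
- short_lip (a point): Middle of the outer edge of the short box's lip; moves with the lid. Lid 8 mm thick; lip 5 mm thick, 45 wide, in the middle of its front edge, bent up 45 degrees: this point is 22 mm before the front wall, 86 above the table when shut, free space below; lid frame (on the hinge, box axes when shut) x -107, z +26. Open at 1.8 rad: 50 behind, 98 above the hinge.
- long_hinge (a point): Middle of the long box's hinge line, at its back top edge, 70 mm above the table.
- short_hinge (a point): Middle of the short box's hinge line, at its back top edge, 60 mm above the table.
- honey_jar: Bystander: honey jar with a lid, 62 mm across, 86 high, loose, between the boxes. Origin: centre of its underside.
- sugar_shaker: Bystander: sugar shaker, 44 mm across, 90 high, loose, behind the gap between the boxes. Origin: centre of its underside.
- tape_roll: Bystander: roll of tape lying flat, 96 mm across, 48 high, loose, at the right. Origin: centre of its underside.
- drink_can: Bystander: drink can, 68 mm across, 115 high, loose, at the right. Origin: centre of its underside.

How it is judged:
At the end, for the whole second after the job is handed in: The long box's lid rests open past upright (over 1.68 rad) and the short box's lid is shut (under 0.06 rad), both at rest (under 0.1 rad/s); both boxes stand upright (tilt under 0.06 rad) within 50 mm of where they stood; honey jar, shaker, tape and can within 30 mm of where they stood (value of joint long_lid above 1.68 rad and value of joint short_lid below 0.06 rad and velocity of joint long_lid between -0.1 and 0.1 rad/s and velocity of joint short_lid between -0.1 and 0.1 rad/s and distance of each of long_box, short_box from where it was at the start of the episode below 0.05 m and angle between each of long_box, short_box's own z axis and vertical below 0.06 rad and distance of each of honey_jar, sugar_shaker, tape_roll, drink_can from where it was at the start of the episode below 0.03 m); the robot touches nothing.
It fails at once if a box is lifted (15 mm) or tipped (0.15 rad) (height (world z) of any of long_box, short_box above 0.015 m or angle between any of long_box, short_box's own z axis and vertical above 0.15 rad).
It fails at once if a box is shoved more than 50 mm (distance of any of long_box, short_box from where it was at the start of the episode above 0.05 m).
It fails at once if a bystander (honey jar, shaker, tape, can) is moved or lifted by more than 30 mm (distance of any of honey_jar, sugar_shaker, tape_roll, drink_can from where it was at the start of the episode above 0.03 m).
It also fails if it takes over 51 s, if anything falls off the work surface, if the arm or the gripper's body presses on something with over 40 N, if the wrist force passes 120 N, or if a joint passes its speed limit or range.

## Working session

There is one attempt and no reset: what is moved stays moved. The work goes in short steps, each a Python script; the robot and the scene stay as the last script left them, time stands still between calls to the robot, and variables do not carry over. Pictures are saved under pics/ and viewed, at most 10 in all, crops included, and the job is handed in when it is done.

```bash
mkdir -p pics
python3 - <<'E'
from rig import *
import cv2,numpy as np
for n in("top","side"):
    im=camera(n); m=camera_model(n); cv2.imwrite(f"pics/{n}0.png",im[:,:,::-1])
    print(n,m)
s=get_state();print(s["clock"],s["tool_pos"],s["ee_rot"],s["width"])
E
```

```text
top {'fovy': 43.62687573637874, 'cx': 285.5249914267457, 'cy': 212.45156965415464, 'distortion': array([-0.1420128,  0.       ,  0.       ,  0.       ,  0.       ]), 'R': array([[ 0.00767286, -0.99994877,  0.00660176],
       [-0.993659  , -0.00836485, -0.11212415],
       [ 0.11217363, -0.00569959, -0.99367228]]), 't': array([-0.10516559,  0.57223977,  1.20695366])}
side {'fovy': 54.440353877345714, 'cx': 273.2286001627405, 'cy': 207.43804775623028, 'distortion': array([-0.02260143,  0.        ,  0.        ,  0.        ,  0.        ]), 'R': array([[ 0.96719195, -0.25361268,  0.01484404],
       [-0.16274597, -0.66340492, -0.73034763],
       [ 0.19507303,  0.70397054, -0.68291434]]), 't': array([-0.58391129,  0.11047446,  0.89417872])}
0.1 [0.16557006 0.62809682 0.30196031] [-3.14007650e+00  8.43706397e-05  2.88392421e+00] 0.08792058921919206
```

View pics/top0.png

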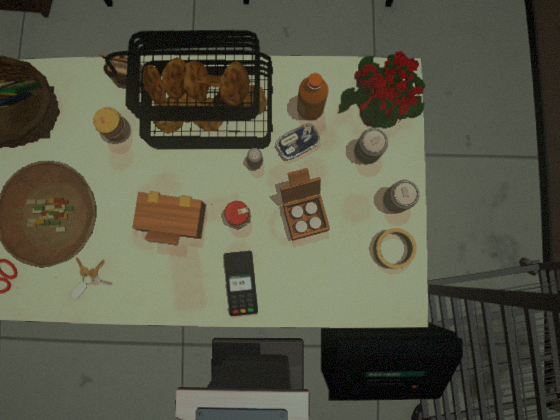

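View pics/side0.png

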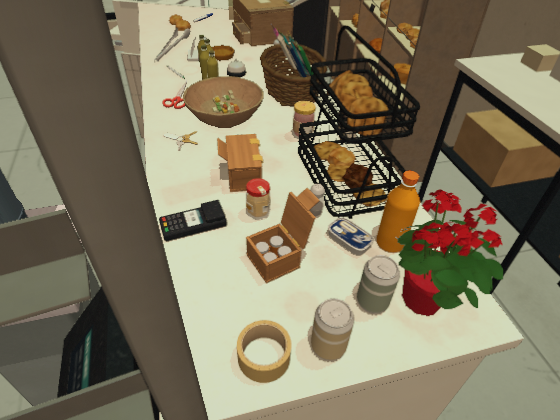

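The top view shows the long box (lid shut) near (168,217) with its lip at (162,238). The short box is open near (303,215), its lid leaning back at (300,188). The honey jar is at (237,213), the shaker at (254,158), the tape at (395,249) and the can at (402,196). The side view agrees. I'll enlarge the boxes next to read their corners.

```bash
cat > h.py <<'E'
from rig import *
import cv2,numpy as np
def ray(n,uv,z,m=None):
    m=m or camera_model(n); f=210/np.tan(np.radians(m["fovy"]/2))
    K=np.array([[f,0,m["cx"]],[0,f,m["cy"]],[0,0,1.]])
    p=cv2.undistortPoints(np.array(uv,float).reshape(-1,1,2),K,m["distortion"]).reshape(-1,2)
    R,t=np.array(m["R"]),np.array(m["t"]); c=-R.T@t
    d=np.c_[p,np.ones(len(p))]@R
    z=np.broadcast_to(z,len(p))
    return c+d*((z-c[2])/d[:,2])[:,None]
E
python3 - <<'E'
from h import *
im=cv2.imread("pics/top0.png")
cv2.imwrite("pics/crop1.png",cv2.resize(im[140:260,120:345],None,fx=3.5,fy=3.5,interpolation=cv2.INTER_CUBIC))
hsv=cv2.cvtColor(im,cv2.COLOR_BGR2HSV)
print(hsv[215,150],hsv[200,190],hsv[205,290],hsv[260,180],hsv[195,155])
for n,uv,z in (("honey",(237,211),.086),("shaker",(254,153),.09),("tape",(395,247),.048),("can",(403,192),.115),("term",(240,283),.02)): print(n,ray("top",[uv],z).round(3))
E
```

```text
[ 14 166 115] [ 17 155 128] [ 15 108  66] [ 32  60 141] [ 20 167 142]
honey [[0.569 0.01  0.086]]
shaker [[ 0.703 -0.027  0.09 ]]
tape [[ 0.492 -0.357  0.048]]
can [[ 0.612 -0.362  0.115]]
term [[0.406 0.005 0.02 ]]
```

View pics/crop1.png

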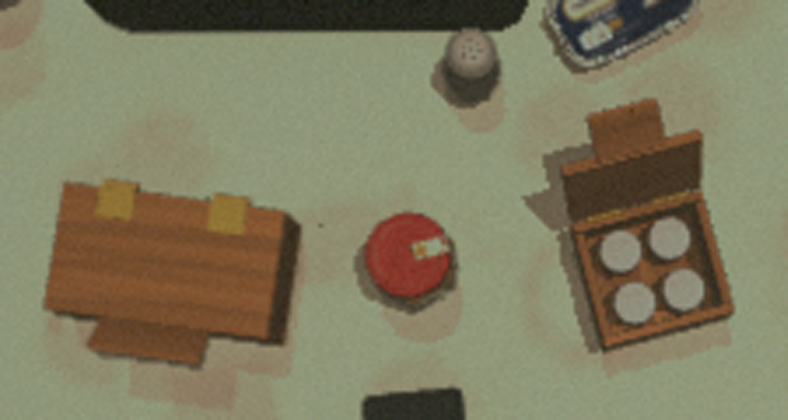

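The crop shows the long lid's corners at (65,184), (285,212), (268,343) and (46,308), with the lip's outer edge from (88,347) to (200,366). The short box's rim corners are at (573,228), (703,200), (732,312) and (602,348).

Run:
```python
from h import *
f=lambda c:np.array(c)/3.5+[120,140]-.36
L=ray("top",f([(65,184),(285,212),(268,343),(46,308)]),.078)
S=ray("top",f([(573,228),(703,200),(732,312),(602,348)]),.06)
for n,P,h in(("long",L,.0),("short",S,0)):
    print(n,P.round(3).tolist(),"sides",[np.linalg.norm(P[i]-P[(i+1)%4]).round(3) for i in range(4)])
    c=P.mean(0); x=(P[0]+P[1]-P[2]-P[3]); y=(P[0]+P[3]-P[1]-P[2])
    print(c.round(4),"yaw x",np.arctan2(x[1],x[0]),"yaw y",np.arctan2(-y[0],y[1]))
print("lip",ray("top",f([(88,347),(200,366)]),.096).round(3))
print("short lip open",ray("top",f([(590,118),(657,99)]),.158).round(3))
for p in ([.55,.15,.3],[.5,-.15,.3]):
  for y in (0,1.57,-1.57,3.14):
    print(p,y,inverse_kinematics(p,[3.1416,0,y]))
```

```text
long [[0.612, 0.24, 0.078], [0.594, 0.093, 0.078], [0.509, 0.102, 0.078], [0.53, 0.249, 0.078]] sides [np.float64(0.148), np.float64(0.086), np.float64(0.149), np.float64(0.083)]
[0.5613 0.1712 0.078 ] yaw x -0.1090687833082434 yaw y -0.13130863294923523
short [[0.588, -0.095, 0.06], [0.607, -0.181, 0.06], [0.533, -0.2, 0.06], [0.509, -0.115, 0.06]] sides [np.float64(0.088), np.float64(0.077), np.float64(0.089), np.float64(0.082)]
[ 0.5591 -0.148   0.06  ] yaw x 0.24770471486571133 yaw y 0.25019978540875487
lip [[0.504 0.216 0.096]
 [0.492 0.143 0.096]]
short lip open [[ 0.643 -0.105  0.158]
 [ 0.655 -0.146  0.158]]
[0.55, 0.15, 0.3] 0 [-0.90518422  0.49440474  0.76267151  1.79084224 -0.39598327  1.01581215
 -1.55983436]
[0.55, 0.15, 0.3] 1.57 [-0.7366467   0.43827343  0.51848399  1.78188576 -0.25458392  0.98826948
 -0.1183863 ]
[0.55, 0.15, 0.3] -1.57 [-0.25626644  0.40700115 -0.11538     1.75293552  0.05473047  0.98475928
  2.74980401]
[0.55, 0.15, 0.3] 3.14 [-0.53673227  0.40831741  0.2496188   1.77024598 -0.11856458  0.9776509
  1.32880297]
[0.5, -0.15, 0.3] 0 [-0.55730994  0.48894323  1.01640854  1.91824302 -0.49156824  1.00855901
 -0.89090796]
[0.5, -0.15, 0.3] 1.57 [-0.49417149  0.44507716  0.91334337  1.91569046 -0.42128565  0.9851275
  0.61104319]
[0.5, -0.15, 0.3] -1.57 [-0.60371107  0.53331038  1.10078155  1.92000207 -0.55542206  1.03445709
 -2.39959265]
[0.5, -0.15, 0.3] 3.14 [-0.36374834  0.3872467   0.72287244  1.9098926  -0.31032047  0.95809878
  2.07274744]
```

```bash
cat >> h.py <<'E'
from scipy.spatial.transform import Rotation as Ro
T=.064
BOX={"long":(np.array([.5613,.1712,0]),-.12,.07),"short":(np.array([.5622,-.147,0]),.249,.06)}
def axes(b):
    c,y,h=BOX[b]; X=np.array([np.cos(y),np.sin(y),0]); Y=np.array([-X[1],X[0],0])
    return X,Y,c+.0425*X+[0,0,h]
def rot(b,phi,s):
    "tool z points phi below the box's x axis; tool y = s*box y"
    X,Y,_=axes(b); z=np.cos(phi)*X-np.sin(phi)*np.array([0,0,1]); y=s*Y
    return Ro.from_matrix(np.c_[np.cross(y,z),y,z])
def tcp(b,x,z,phi,s,corner=False):
    "TCP (pos,rpy) that puts tip centre (or upper tip corner) at x,z from the hinge"
    X,Y,H=axes(b); R=rot(b,phi,s); a=R.as_matrix()[:,2]
    p=H+x*X+np.array([0,0,z])
    if corner: p=p-.009*(np.sin(phi)*X+np.cos(phi)*np.array([0,0,1]))
    return p-T*a, R.as_euler("xyz")
def path(n=9,end=1.64):
    out=[(-.097,-.003)]   # under the lip, clear
    for th in np.linspace(.05,end,n):
        k=min(1,th/.9); u,w=-.094+.016*k,.007*(1-k)
        out.append((u*np.cos(th)+w*np.sin(th),-u*np.sin(th)+w*np.cos(th)))
    return out
E
python3 - <<'E'
from h import *
for ph in (30,45,60):
  for s in (1,-1):
    P=[(-.16,.06)]+path()
    q=[inverse_kinematics(*map(list,tcp("long",x,z,np.radians(ph),s,True))) for x,z in P]
    print(ph,s,[x is not None for x in q], q[0] is not None and np.round(q[0],2), q[-1] is not None and np.round(q[-1],2))
p=tcp("long",-.097,-.003,np.radians(45),1,True);print(p)
for s in (1,-1):
  for x in (.09,-.04):
    print(s,tcp("short",x,.075,np.pi/2,s),inverse_kinematics(*map(list,tcp("short",x,.075,np.pi/2,s))))
E
```

```text
30 1 [False, False, False, False, False, False, False, False, True, True, True] False [-0.97  0.71  0.35  2.35  2.36  0.81 -1.66]
30 -1 [False, False, False, False, False, False, False, False, True, True, True] False [-0.21  0.73 -0.54  2.3   2.24  1.19  1.98]
45 1 [False, False, False, False, True, True, True, True, True, True, True] False [-0.75  0.53  0.19  2.25  2.11  0.47 -1.19]
45 -1 [False, False, False, False, True, True, True, True, True, True, True] False [-0.73  0.52  0.17  2.25  2.1   0.47  1.97]
60 1 [False, True, True, True, True, True, True, True, True, True, True] False [-0.78  0.49  0.36  2.11  0.76  0.19  0.23]
60 -1 [False, True, True, True, True, True, True, True, True, True, True] False [-1.17  0.65  0.89  2.12 -1.05  0.22 -1.21]
(array([0.45594434, 0.18390372, 0.10589087]), array([3.14159265, 0.78539816, 3.02159265]))
1 (array([ 0.69061361, -0.11434737,  0.199     ]), array([-3.14159265,  0.        , -2.89259265])) [-0.08341264  0.74793684  0.29093532  1.47816139 -0.24204479  0.95091386
  2.09492173]
1 (array([ 0.5646229 , -0.14638391,  0.199     ]), array([-3.14159265,  0.        , -2.89259265])) [-0.08617847  0.57692768  0.35594483  1.81609121 -0.26921629  0.79610771
  2.22634319]
-1 (array([ 0.69061361, -0.11434737,  0.199     ]), array([3.14159265, 0.        , 0.249     ])) [-0.34932699  0.86126518  0.7538156   1.49662479 -0.64465328  1.04334392
 -0.76048225]
-1 (array([ 0.5646229 , -0.14638391,  0.199     ]), array([3.14159265, 0.        , 0.249     ])) [-0.47439064  0.77546349  0.958039    1.83745677 -0.77667455  0.9562872
 -0.48749335]
```

```bash
cat >> h.py <<'E'
def path2(n=10,end=1.66,phi0=62):
    out=[]
    for th in np.linspace(0,end,n):
        k=min(1,th/.35); k2=np.clip((th-.35)/.6,0,1)
        u=-.092+.002*k+.012*k2; w=-.012+.015*k-.004*k2
        out.append((u*np.cos(th)+w*np.sin(th),-u*np.sin(th)+w*np.cos(th),np.radians(phi0+13*min(1,th))))
    return out
E
python3 - <<'E'
from h import *
for ph in (58,62,66):
  for s in (1,-1):
    P=[(-.135,.1,np.radians(ph)),(-.125,-.012,np.radians(ph))]+path2(phi0=ph)
    q=[inverse_kinematics(*map(list,tcp("long",x,z,f,s,True))) for x,z,f in P]
    print(ph,s,[None if x is None else x.round(2).tolist() for x in (q[0],q[1],q[2],q[6],q[-1])])
E
```

```text
58 1 [[-1.18, 0.3, 0.5, 2.39, 1.21, 0.28, -0.42], [-0.57, 0.59, -0.17, 2.37, 1.96, 0.53, -1.15], [-0.59, 0.6, -0.07, 2.31, 1.98, 0.46, -1.13], [-0.77, 0.45, 0.29, 2.16, 0.44, 0.25, 0.51], [-0.59, 0.49, 0.2, 1.96, 0.18, 0.42, 0.87]]
58 -1 [[0.18, 0.49, -1.07, 2.32, 1.49, 0.85, 2.6], [-0.71, 0.58, -0.01, 2.38, 2.02, 0.46, 1.89], [-0.65, 0.6, -0.01, 2.32, 2.01, 0.43, 1.97], [-1.06, 0.53, 0.66, 2.17, -0.38, 0.23, -1.86], [-0.9, 0.56, 0.61, 1.98, -0.36, 0.42, -1.79]]
62 1 [[-1.07, 0.28, 0.43, 2.34, 0.89, 0.3, -0.06], [-0.55, 0.56, -0.15, 2.34, 1.82, 0.43, -0.98], [-0.53, 0.58, -0.11, 2.28, 1.8, 0.39, -0.9], [-0.68, 0.45, 0.22, 2.11, 0.27, 0.34, 0.71], [-0.56, 0.51, 0.19, 1.91, 0.07, 0.51, 0.99]]
62 -1 [[-1.59, 0.49, 1.11, 2.37, -0.63, 0.2, -1.72], [-0.82, 0.57, 0.16, 2.35, 1.97, 0.29, 1.96], [-0.75, 0.58, 0.16, 2.29, 1.92, 0.26, 2.07], [-1.02, 0.53, 0.65, 2.13, -0.42, 0.33, -1.79], [-0.88, 0.58, 0.62, 1.93, -0.41, 0.53, -1.73]]
66 1 [[-0.97, 0.27, 0.35, 2.3, 0.62, 0.34, 0.24], [-0.33, 0.57, -0.36, 2.29, 1.61, 0.47, -0.69], [-0.58, 0.56, -0.0, 2.24, 1.53, 0.27, -0.62], [-0.62, 0.46, 0.18, 2.06, 0.14, 0.42, 0.86], [-0.54, 0.53, 0.2, 1.85, -0.01, 0.6, 1.08]]
66 -1 [[-1.31, 0.34, 0.76, 2.31, 0.17, 0.27, -2.46], [-0.78, 0.55, 0.16, 2.31, 1.67, 0.21, 2.3], [-0.58, 0.56, -0.0, 2.24, 1.53, 0.27, 2.52], [-0.99, 0.54, 0.65, 2.08, -0.45, 0.44, -1.74], [-0.87, 0.61, 0.65, 1.87, -0.46, 0.64, -1.68]]
```

Run:
```python
from h import *
set_gripper(0.0)
ph=np.radians(62)
def pr(l):
    s=get_state();print(l,round(s["clock"],2),s["tool_pos"].round(3) if hasattr(s["tool_pos"],"round") else s["tool_pos"],np.round(s["qpos"],2),np.round(s["ft_force"],1),s["width"])
move_to(*map(list,tcp("long",-.135,.1,ph,1,True))); pr("pre")
p,r=tcp("long",-.127,-.012,ph,1,True); move_l(list(p),list(r),.08); pr("down")
cv2.imwrite("pics/side1.png",cv2.resize(camera("side")[90:270,130:350,::-1],None,fx=3,fy=3))
```

```text
pre 3.33 [0.432 0.188 0.223] [-1.07  0.28  0.42  2.34  0.89  0.3  -0.06] [-0.1 -0.  -0.8] 0.0005245783750997742
down 4.88 [0.44  0.186 0.111] [-0.81  0.56  0.15  2.35  1.96  0.29 -1.18] [0.7 0.2 0.3] 0.000527845013211768
```

View pics/side1.png

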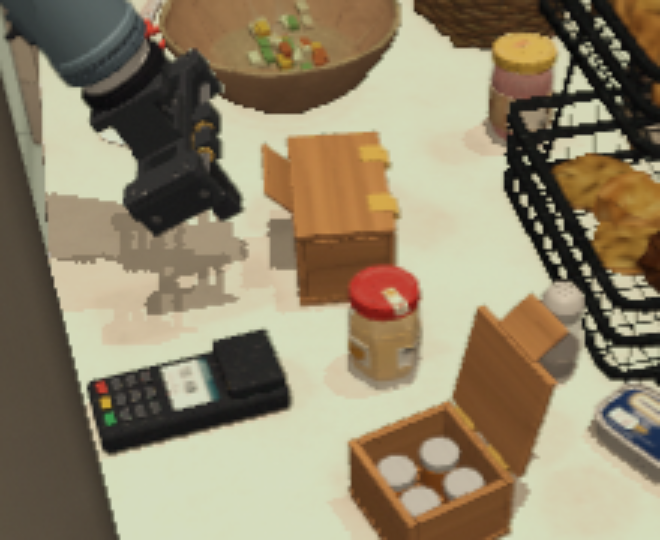

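The gripper stands in front of the long box, with the tips at about (235,210) in the crop and the lip edge at about (268,175). That 30 px gap matches the planned ~27 mm. Next I'll insert under the lip and start lifting.

Run:
```python
from h import *
P=path2()
for i,(x,z,f) in enumerate(P[:5]):
    p,r=tcp("long",x,z,f,1,True); move_l(list(p),list(r),.05)
    s=get_state();print(i,round(s["clock"],2),np.round(np.array(s["tool_pos"])-p,3),np.round(s["qpos"],2),np.round(s["ft_force"],1))
cv2.imwrite("pics/side2.png",cv2.resize(camera("side")[90:270,130:350,::-1],None,fx=3,fy=3))
```

```text
0 5.78 [-0. -0. -0.] [-0.78  0.59  0.19  2.29  1.94  0.24 -1.1 ] [-0.  -0.4  0.8]Traceback (most recent call last):
  File "<stdin>", line 4, in <module>
rig.Unreachable: the arm cannot follow that straight line within its joint ranges
```

Run:
```python
from h import *
P=path2()
def go(i):
    x,z,f=P[i]
    for d in (0,4,8,-4,-8):
        p,r=tcp("long",x,z,f+np.radians(d),1,True)
        try: move_l(list(p),list(r),.05); return d
        except Unreachable: pass
    return None
for i in range(1,5):
    d=go(i)
    s=get_state();print(i,d,round(s["clock"],2),np.round(s["tool_pos"],3),np.round(s["qpos"],2),np.round(s["ft_force"],1))
    if d is None:
        print([ (dd,np.round(inverse_kinematics(*map(list,tcp("long",*P[i][:2],P[i][2]+np.radians(dd),1,True))),2)) for dd in (-5,0,5,10)]); break
cv2.imwrite("pics/side2.png",cv2.resize(camera("side")[90:270,130:350,::-1],None,fx=3,fy=3))
```

```text
1 -4 6.41 [0.474 0.182 0.134] [-0.84  0.54  0.25  2.3   1.86  0.24 -1.02] [-1.6  0.8 -0.8]
2 -8 7.0 [0.481 0.181 0.155] [-0.89  0.5   0.3   2.3   1.77  0.23 -0.93] [-0.6  0.3 -0.8]
3 -8 7.56 [0.493 0.179 0.168] [-0.83  0.47  0.28  2.26  1.35  0.2  -0.45] [-1.9  0.4  0.7]
4 0 8.76 [0.514 0.177 0.183] [-0.38  0.45 -0.15  2.09  0.66  0.42  0.36] [ 0.  -0.   0.3]
```

View pics/side2.png

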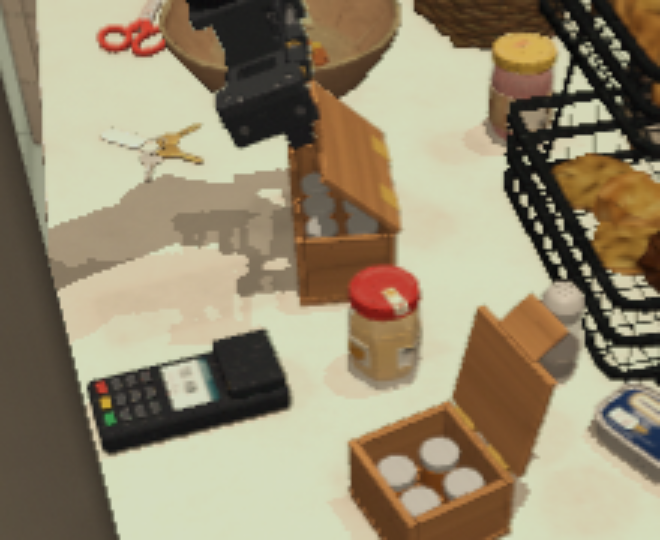

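The lid of the long box is now about 45° up, held by the fingertips at about (305,130) in the crop, and the box hasn't moved. I'll carry on over the top.

Run:
```python
from h import *
P=path2()
for i in range(5,10):
    x,z,f=P[i]
    for d in (0,4,8,-4,-8):
        p,r=tcp("long",x,z,f+np.radians(d),1,True)
        try: move_l(list(p),list(r),.06); break
        except Unreachable: d=None
    s=get_state();print(i,d,round(s["clock"],2),np.round(s["tool_pos"],3),np.round(s["qpos"],2),np.round(s["ft_force"],1))
    if d is None: break
pause(.8)
cv2.imwrite("pics/side3.png",cv2.resize(camera("side")[90:270,130:350,::-1],None,fx=3,fy=3))
```

```text
5 0 9.24 [0.53  0.175 0.191] [-0.3   0.47 -0.22  2.03  0.57  0.49  0.48] [-1.1 -0.2 -1.4]
6 0 9.65 [0.543 0.173 0.199] [-0.25  0.48 -0.25  1.99  0.53  0.53  0.55] [-0.9  0.5 -0.2]
7 0 10.04 [0.557 0.172 0.204] [-0.23  0.48 -0.26  1.95  0.51  0.55  0.58] [-0.9 -0.2 -0.1]
8 0 10.43 [0.571 0.17  0.207] [-0.22  0.5  -0.27  1.92  0.5   0.57  0.61] [ 0.2 -0.9  0.2]
9 0 10.82 [0.585 0.168 0.207] [-0.2   0.52 -0.27  1.88  0.5   0.58  0.63] [-0.7  0.6 -0.6]
```

View pics/side3.png

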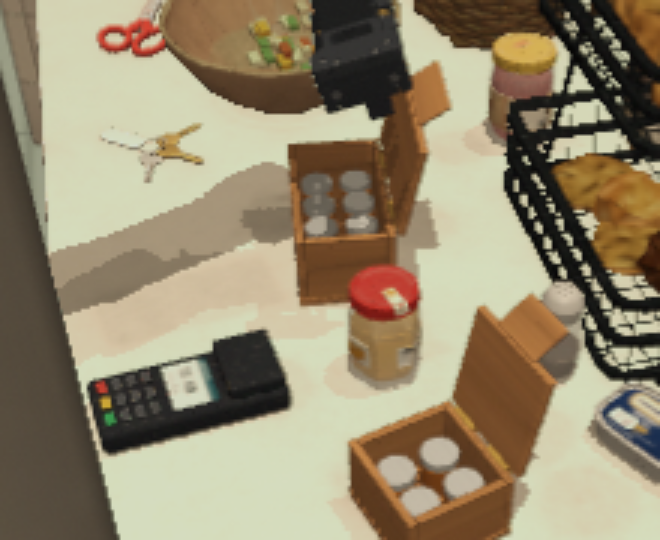

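The long lid now leans back like the short one, at about (405,150) in the crop, and the box is in place. Before going behind the short lid I'll check the clearance to the wire basket.

```bash
python3 - <<'E'
from h import *
m=camera_model("side"); f=210/np.tan(np.radians(m["fovy"]/2)); K=np.array([[f,0,m["cx"]],[0,f,m["cy"]],[0,0,1.]])
for uv in ((272,147),(258,118)):
  for z in (0,.05,.1,.15,.2,.25):
    X=ray("top",[uv],z)
    print(uv,X.round(3),cv2.projectPoints(X,cv2.Rodrigues(m["R"])[0],m["t"],K,m["distortion"])[0].round(0).ravel())
E
python3 -c "
import cv2;im=cv2.imread('pics/side0.png');cv2.imwrite('pics/bask.png',cv2.resize(im[50:250,270:440],None,fx=3,fy=3))"
```

```text
(272, 147) [[ 0.739 -0.066  0.   ]] [334. 221.]
(272, 147) [[ 0.727 -0.067  0.05 ]] [332. 208.]
(272, 147) [[ 0.715 -0.068  0.1  ]] [329. 193.]
(272, 147) [[ 0.703 -0.069  0.15 ]] [327. 176.]
(272, 147) [[ 0.691 -0.07   0.2  ]] [324. 158.]
(272, 147) [[ 0.679 -0.072  0.25 ]] [321. 139.]
(258, 118) [[ 0.813 -0.03   0.   ]] [356. 207.]
(258, 118) [[ 0.798 -0.033  0.05 ]] [354. 193.]
(258, 118) [[ 0.783 -0.035  0.1  ]] [352. 179.]
(258, 118) [[ 0.768 -0.038  0.15 ]] [349. 163.]
(258, 118) [[ 0.753 -0.04   0.2  ]] [346. 146.]
(258, 118) [[ 0.738 -0.043  0.25 ]] [343. 128.]
```

View pics/bask.png

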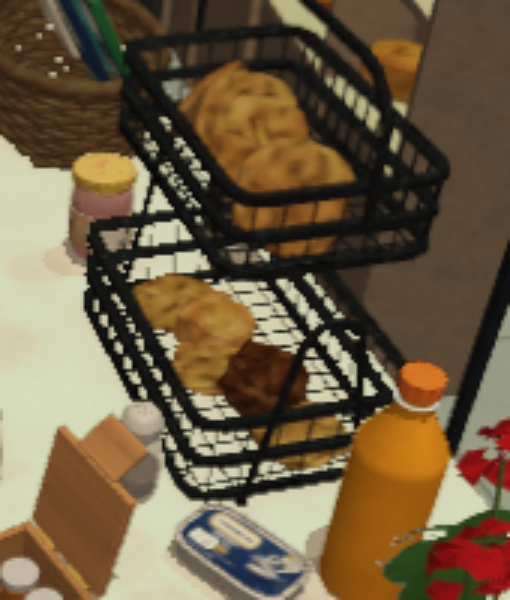

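The lower basket's near corner at (170,435) works out to a rim height of about 0.1 m at x = 0.715. The upper basket starts at x ≈ 0.74. The gripper fits behind the short lid.

Run:
```python
from h import *
def pr(l):
    s=get_state();print(l,round(s["clock"],2),np.round(s["tool_pos"],3),np.round(s["qpos"],2),np.round(s["ft_force"],1))
move_l([.535,.174,.225],None,.1); move_l([.53,.174,.31],None,.15); pr("away")
p,r=tcp("short",-.02,.18,np.pi/2,1); move_to(list(p),list(r)); pr("over")
_,Y,_=axes("short"); o=-.006*Y
p,r=tcp("short",.082,.18,np.pi/2,1); move_l(list(p+o),list(r),.15); pr("behind")
p,r=tcp("short",.082,.075,np.pi/2,1); move_l(list(p+o),list(r),.1); pr("down")
p,r=tcp("short",-.045,.075,np.pi/2,1); move_l(list(p+o),list(r),.08); pr("pushed")
p,r=tcp("short",-.045,.16,np.pi/2,1); move_l(list(p+o),list(r),.15); pause(.5); pr("up")
cv2.imwrite("pics/side4.png",camera("side")[:,:,::-1])
cv2.imwrite("pics/top4.png",camera("top")[:,:,::-1])
```

```text
away 13.07 [0.53  0.174 0.309] [-0.18  0.3  -0.35  1.92  0.37  0.75  0.7 ] [ 0.1 -0.4 -0. ]
over 14.28 [ 0.584 -0.14   0.304] [ 0.4   0.47 -0.33  1.66  0.17  1.04  1.84] [-0.4  0.4  0.7]
behind 15.11 [ 0.684 -0.122  0.304] [ 0.31  0.64 -0.31  1.39  0.2   1.15  1.79] [ 0.2 -0.7 -0.1]
down 16.31 [ 0.685 -0.122  0.2  ] [ 0.3   0.74 -0.29  1.47  0.24  0.97  1.76] [-0.8  0.2 -0.3]
pushed 18.04 [ 0.562 -0.153  0.199] [ 0.42  0.57 -0.31  1.79  0.23  0.81  1.82] [0.6 0.1 0.6]
up 19.26 [ 0.561 -0.153  0.284] [ 0.44  0.46 -0.34  1.73  0.18  0.98  1.86] [-0.8  0.1 -0.8]
```

View pics/side4.png

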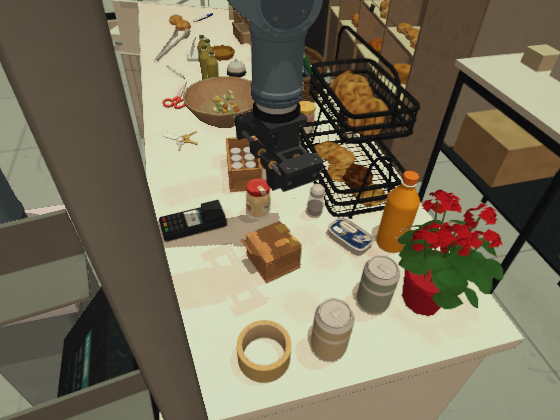

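The short lid is shut at (272,248) and the box hasn't moved. The gripper hides the long lid, so I'll back off and check it from above.

Run:
```python
from h import *
move_l([.45,-.12,.33],None,.15); pause(.3)
cv2.imwrite("pics/top5.png",cv2.resize(camera("top")[120:280,110:440,::-1],None,fx=2.4,fy=2.4))
```

```text
(no output)
```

View pics/top5.png

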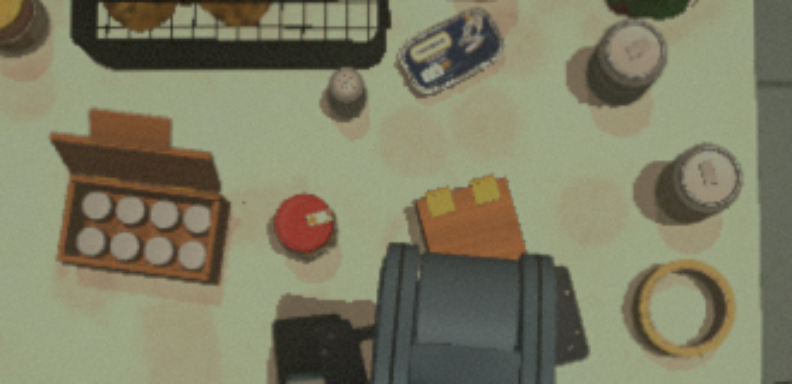

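The long lid is open, leaning back at (140,155), and the short lid is shut at (470,215). Jar (305,222), shaker (347,92), tape and can are all where they started. Handing in.

```bash
python3 -c "
from rig import *
print(job_done(), get_state()['clock'])"
```

```text
the job is handed in; nothing more can be done
the job is handed in; nothing more can be done
```

The job is handed in, with no verdict shown: in the last pictures the long box's lid stays open leaning back, the short box's lid is shut, and both boxes and all bystanders look unmoved, at about 21 s of the 51 s allowed.

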